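# Crack the big walnut and dish it up

## Robot

A 7-joint arm with a two-finger parallel gripper is mounted at the origin on the work surface. World frame = base frame: x ahead of the robot, y to its left, z up, the work surface at z = 0. Lengths are in m, angles in rad, forces in N, time in s.
With the tool pointing down it reaches from about 0.35 to 0.775 m from the base axis. Payload 3.1 kg.
Tool frame: the origin (TCP) lies midway between the tips of the shut fingers; the grasp point (between the pads) lies 19 mm behind it (bot.tcp_to_grasp is the distance from the TCP to the grasp point, in m); z points along the fingers, y is the line along which they close (so a half turn about z gives the same grasp; the last joint's range is limited). The gripper opens to 85 mm and grips with 20 to 120 N. Pads are 22 mm wide; open, the fingers measure 114 mm over their backs; the gripper's body (76 mm by 85 mm) begins 54 mm behind the grasp point. The pads swing forward as they close: fully open they stand 13 mm farther back than shut.
Start: joints at [1.109, 0.311, 0.014, 1.512, -0.004, 1.319, -0.027], TCP at [0.224, -0.502, 0.231] pointing down, gripper open.
Joint ranges: [-2.7, 2.7], [-0.3, 1.91], [-1.27, 1.3], [0.12, 2.57], [-1.44, 4.58], [0.2, 2.03], [-3.05, 3.05]. Speed limits (rad/s): [2.79, 2.79, 3.14, 3.14, 3.14, 3.14, 3.14].

## Interface

Orientations are given as a unit quaternion [x, y, z, w].
In Python, from workcell import bot, capture, models gives the robot as it stands. The module is installed in compiled form; this text tells all that it offers.
- The arm moves only by the shell command python3 -m pendant 'ROWS'. ROWS is JSON, a list that holds one entry, the list of rows, each a list of 5 numbers: the shift along the tool's x, y, z in m, then the turn about the tool's z in degrees, then the finger opening in m, from 0 to 0.0854. A call has 1 to 8 rows; each row is the pose to reach, as a shift and turn from the pose commanded when the call began, along the tool's axes at that moment; what a row does not reach only later rows make up. A row lasts 1/12 s, in which the tool goes at most 41.7 mm and 7.16 degrees, less where a joint would pass 70% of its speed; a pose out of reach is approached as far as the arm can. A call with a gripper value outside its range is refused whole. The fingers move at their own pace and stop on an object; the grip force is fixed at half the most. Time passes only in rows, so rows that repeat a pose let the fingers close. It gives the time, the measured TCP pose, the force, the opening and the grip force at its end, in the units of the state.
- bot.get_obs(): the state, without advancing time (a new reading comes with each control period).
- capture(name): name is "scene" or "top" or "wrist"; returns a dict with "img" (480x640x3 uint8, blue, green, red), "depth" (480x640 float32, m along the optical axis (not along the pixel's ray), 0 where there is no reading), "K" (3x3 intrinsics, pixels), "k1" (the pictures are not rectified: a ray, as slopes to the right and down, at radius r is drawn at 1 + k1 r^2 times it, then the intrinsics apply), "R" (3x3) and "t" (3): a world point X has camera coordinates R X + t; the wrist camera has in their place "T_tool_cam" (4x4, takes a point from camera to tool coordinates, whose origin is the TCP and whose axes are the flange's). Camera axes: x right, y down, z forward; pixel columns grow to the right and rows downward; lengths in m; the calibration is good to about 2 mm. A picture is of the moment at which its call begins: read the wrist's pose just before it.
- bot.sign_off(): hands the job in; it is judged then, once.
Trained networks look in a picture, given as the dict that the camera call returned (one of the last four; its "shot" number tells which), for a name from the list of things; names that differ only in an ending like _2 or _b are one class to them, and where a whole thing is asked for, a point or a joint stands for the part that bears it (a point fixed in the world has none). Each returns a list of dicts, best first, with "p" (0 to 1); they miss things now and then, are a little off and sometimes report something else, mostly with a low value. They report only what shows in the picture. A call takes as long as a camera call.
- models.cut_out(picture, name): "pixels" (480x640 bool, what is visible of it) and "uv" ([column, row] in pixels, amid what is visible of it).
The state is a dict: "clock": time; "qpos": joint angles; "dq": joint speeds; "effort": joint torques, N m; "ee_pos": TCP position; "ee_rot": TCP orientation; "wrist_force": force on the tool from outside, world axes, zero at the start; "ft_torque": the same for the moment, N m; "finger_gap": finger opening in m; "gripper_force": force on a finger pad.
Only numpy, scipy, OpenCV 4.12 (cv2) and the standard library are available. Lean on these libraries where they do the work, as an engineer would, in place of code of your own. Each camera call takes 0.05 s, during which the arm holds its last target. There are 200 camera calls.

## Task

Lay the big walnut that lies by itself on the worktop lengthwise between the open jaws of the nutcracker on the chopping board, let go of it, and squeeze the two black handles together until the shell gives, without squeezing on so hard that the kernel is crushed. Then take the cracked nut out of the jaws and put it in the empty white dish; leave the nutcracker on the board and do not knock the other things about.

Things in the scene. Friction and masses are not known exactly. Their poses are not given: they have to be found in the camera images.
- walnut_center (a point): centre of the big walnut, 21 mm above what it stands on. Tan wrinkled shell, 60 mm long, 44 mm across, 42 mm high, 50 g, with blunt ends 18 mm across; it lies on a flat underside, so it does not roll. Its x axis runs along its length, z is up; the seam between its two half shells lies in its upright x-z plane. Grip it end to end (60 mm, along x), so that the jaws find its sides free. It is the only nut lying on the worktop; the smaller nuts in the blue bowl are not used
- walnut_shell (a joint): how far the two halves of the shell have bent apart, rad: 0 whole; 0.26 to 0.30 cracked, the halves gaping a few mm on top and the nut about 7 mm narrower. It resists until about 15 N is squeezed on each handle, then ever less, lets go at about 0.16 and springs on to 0.26 by itself, where it stays; the force on the handles drops to about 2 N at that moment. Squeezing on with 60 N or more on each handle crushes the kernel
- board: light wooden chopping board, 250 x 340 x 18 mm (x, y, z), fixed; origin at the centre of its underside
- cracker: loose steel nutcracker, 280 g, lying flat on the board: two bowed arms riveted together at one end, the jaws 78 mm from the rivet, then black handles that reach to 188 mm from the rivet. Origin on the rivet's axis at the board's surface; z up. This frame belongs to the arm on its -y side; the line midway between the arms runs from the rivet along x turned towards +y by half the reading of cracker_arm
- cracker_arm (a joint): angle of the second arm to the first, rad: 0.12 fully open (a light spring holds it there and opens it again, about 2 N at the handles), smaller as the handles are closed; -0.13 is the stop. The gap between the jaws is 42 mm + 78 mm x reading (51 mm open)
- jaw_a: steel jaw of the first arm; origin in the middle of its ridged face, 18 mm above the board. Each face is upright, 36 mm long and 32 mm high (up to 32 mm above the board). The nut belongs half-way between jaw_a and jaw_b, resting on the board, its length square to the line from one to the other. The rivet boss (radius 12 mm, 31 mm high) stands 78 mm from there
- jaw_b: steel jaw of the second arm (on the cracker's +y side); origin in the middle of its ridged face, 18 mm above the board
- handle_a (a point): middle of the first black handle, 162 mm from the rivet and 13.5 mm above the board; the handle is 13 mm thick, 27 mm high (from the board up) and 60 mm long. Over their outsides here the two handles measure 69 mm open, about 53 mm when the jaws touch the nut and about 43 mm when the shell gives. They are squeezed from outside, along the line from handle_a to handle_b
- handle_b (a point): the same point of the second black handle
- dish_in (a point): centre of the inner floor, 6 mm above the worktop, of the loose white bowl-shaped dish: 170 mm across the rim, 42 mm high, wall 5 mm, flat floor about 70 mm across; 400 g
- salt: glass salt shaker, 48 mm across, 75 mm high; bystander, origin at its foot
- pepper_mill: wooden pepper mill, 56 mm across, 152 mm high; bystander, origin at its foot
- coffee_cup: small white cup, 68 mm across, 60 mm high, with an ear; bystander, origin at its foot
- spoon: steel spoon, 190 mm long, 20 mm high, lying on the worktop; bystander, origin at its middle
- honey_jar: glass jar, 72 mm across, 105 mm high; bystander, origin at its foot
- oil_bottle: green glass bottle, 68 mm across, 232 mm high; bystander, origin at its foot

How it is judged:
By the outcome, as a careful person would: the job done as asked, in the order asked, and still so for the second after the job is handed in, with the robot touching nothing.
It also fails if it takes over 69 s, if anything falls off the work surface, if the arm or the gripper's body presses on something with over 40 N, if the wrist force passes 120 N, or if a joint passes its speed limit or range.

## Working session

There is one attempt and no reset: what is moved stays moved. The work goes in short steps, Python scripts to look and compute and a shell command to move; the robot and the scene stay as the last step left them, time stands still between calls to the robot, and variables do not carry over. Pictures are saved under pics/ and viewed, at most 10 in all, crops included, and the job is handed in when it is done.

```bash
mkdir -p pics; cat > h.py <<'E'
import numpy as np, cv2
from scipy.spatial.transform import Rotation as Ro
from workcell import bot, capture, models
def cam(name):
    o=bot.get_obs(); c=capture(name)
    if "R" in c: c["Rw"]=np.array(c["R"]).T; c["tw"]=-c["Rw"]@np.array(c["t"])
    else:
        T=np.array(c["T_tool_cam"]); R=Ro.from_quat(o["ee_rot"]).as_matrix()
        c["Rw"]=R@T[:3,:3]; c["tw"]=R@T[:3,3]+np.array(o["ee_pos"])
    return c
def rays(c,uv):
    K=np.array(c["K"]); uv=np.asarray(uv,float).reshape(-1,1,2)
    p=cv2.undistortPoints(uv,K,np.array([c["k1"],0,0,0,0.]))[:,0]
    return np.c_[p,np.ones(len(p))]
def world(c,uv,z=None):
    r=rays(c,uv)
    if z is None:
        uv=np.asarray(uv).reshape(-1,2).astype(int); d=c["depth"][uv[:,1],uv[:,0]]
        P=(r*d[:,None])@c["Rw"].T+c["tw"]; return P[d>0]
    w=r@c["Rw"].T; s=(z-c["tw"][2])/w[:,2]; return c["tw"]+w*s[:,None]
def cloud(c,m):
    v,u=np.nonzero(m["pixels"]); return world(c,np.c_[u,v])
E
python3 - <<'E'
from h import *
print(bot.get_obs())
for n in("scene","top"):
    c=cam(n); cv2.imwrite(f"pics/{n}0.png",c["img"])
    print(n,c["tw"].round(3))
    for k in "walnut_center cracker board jaw_a handle_a dish_in salt pepper_mill coffee_cup spoon honey_jar oil_bottle".split():
        for m in models.cut_out(c,k)[:2]:
            P=cloud(c,m); 
            print(k,round(m["p"],2),np.round(m["uv"]),m["pixels"].sum(),np.median(P,0).round(3),np.percentile(P,2,axis=0).round(3),np.percentile(P,98,axis=0).round(3)) if len(P) else print(k,m["p"],"nodepth")
E
```

```text
{'clock': 0.0, 'qpos': array([ 1.10932307,  0.31171942,  0.01397776,  1.5130543 , -0.00439264,
        1.31920902, -0.0272157 ]), 'dq': array([-0.00143822,  0.00112053,  0.00135862, -0.00149189, -0.00051145,
       -0.00070481,  0.00105416]), 'effort': array([ 3.77355730e-05, -3.79912198e+01,  1.46175530e-01, -2.30592084e+01,
        1.23298328e-02,  1.36081866e-02, -2.76796058e-06]), 'ee_pos': array([ 0.22387118, -0.50157441,  0.2302256 ]), 'ee_rot': array([ 9.78045892e-01,  2.08386281e-01, -2.94137836e-04, -1.14246637e-03]), 'wrist_force': array([ 0.70663646, -0.0422197 ,  0.67586685]), 'ft_torque': array([ 0.02659698, -0.04562855,  0.02954843]), 'gripper_force': 0.0, 'finger_gap': 0.08557507524992027}
scene [ 1.073 -0.762  0.77 ]
walnut_center 0.9 [375. 198.] 342 [0.577 0.166 0.032] [0.53  0.151 0.002] [0.601 0.193 0.045]
cracker 0.89 [237. 269.] 1304 [ 0.493 -0.254  0.043] [ 0.432 -0.324  0.026] [ 0.543 -0.144  0.053]
board 0.82 [269. 295.] 12147 [ 0.561 -0.267  0.019] [ 0.416 -0.403  0.007] [ 0.667 -0.07   0.023]
board 0.31 [260. 271.] 163 [ 0.524 -0.233  0.049] [ 0.512 -0.249  
[... 1908 characters left out ...]
065] [0.757 0.043 0.012] [0.791 0.082 0.076]
pepper_mill 0.57 [184. 186.] 920 [0.711 0.28  0.101] [0.686 0.256 0.012] [0.748 0.315 0.107]
coffee_cup 0.74 [239. 171.] 729 [0.761 0.163 0.024] [0.718 0.131 0.   ] [0.807 0.194 0.06 ]
spoon 0.63 [241. 312.] 633 [0.4   0.128 0.012] [ 0.382 -0.007 -0.001] [0.433 0.173 0.021]
spoon 0.38 [228. 243.] 348 [0.573 0.177 0.036] [0.548 0.157 0.019] [0.601 0.201 0.044]
honey_jar 0.94 [183. 183.] 929 [0.711 0.281 0.101] [0.686 0.256 0.009] [0.748 0.316 0.107]
oil_bottle 0.58 [506. 264.] 1475 [ 0.518 -0.501  0.142] [ 0.49  -0.607 -0.002] [ 0.567 -0.485  0.231]
oil_bottle 0.32 [392. 291.] 124 [ 0.456 -0.252  0.048] [ 0.444 -0.27   0.017] [ 0.468 -0.235  0.053]
```

View pics/top0.png

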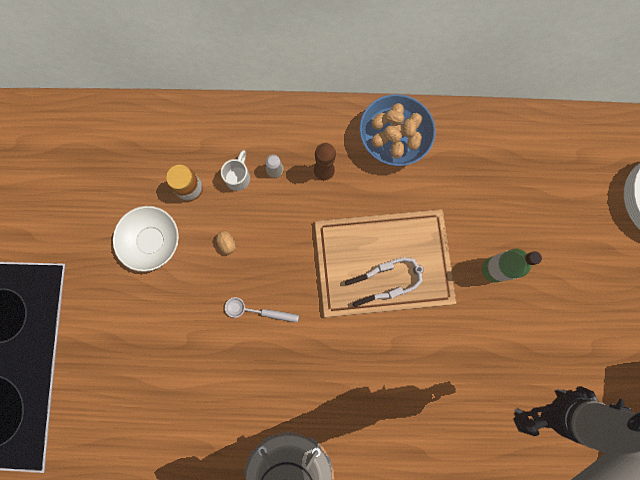

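View pics/scene0.png

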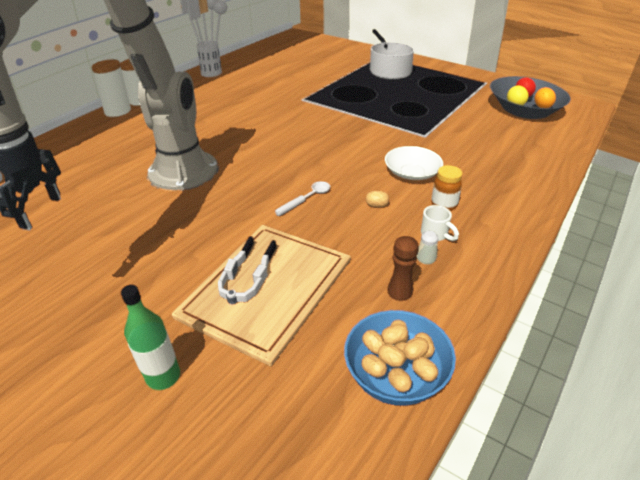

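The top view shows the walnut at about (226,242), the dish at (145,239), and the cracker with its rivet at (418,270) and its handles at (350,283) and (362,302). The scene view agrees.

```bash
cat >> h.py <<'E'
def go(p,ydir=None,verb=True):
    """shift in tool axes (mm) and turn (deg) to bring TCP to p, tool y line along world angle ydir (deg)"""
    o=bot.get_obs(); R=Ro.from_quat(o["ee_rot"]).as_matrix()
    s=R.T@(np.array(p)-o["ee_pos"]); a=np.degrees(np.arctan2(R[1,1],R[0,1])); t=0
    if ydir is not None: t=-((ydir-a+90)%180-90)
    print("shift mm",(s*1e3).round(1),"turn",round(t,1),"| ydir now",a.round(1),"pos",np.round(o["ee_pos"],4),"q7",round(o["qpos"][6],2),"t",round(o["clock"],2),"F",np.round(o["wrist_force"],1),"gap",round(o["finger_gap"],4))
E
python3 - <<'E'
from h import *
c=cam("wrist"); print(np.array(c["T_tool_cam"]).round(3),c["K"]); go([.45,-.23,.34],60); go([.575,.177,.34])
E
```

```text
[[-0.    -0.951 -0.308  0.078]
 [ 1.    -0.     0.001  0.001]
 [-0.001 -0.308  0.951 -0.142]
 [ 0.     0.     0.     1.   ]] [[388.14865974   0.         321.35977446]
 [  0.         388.14865974 244.78730016]
 [  0.           0.           1.        ]]
shift mm [ 317.1 -156.5 -108.7] turn 54.1 | ydir now -65.9 pos [ 0.2242 -0.5022  0.2313] q7 -0.03 t 1.35 F [ 0.4 -0.2  0.2] gap 0.0857
shift mm [ 597.2 -477.2 -108.7] turn 0 | ydir now -65.9 pos [ 0.2242 -0.5022  0.2313] q7 -0.03 t 1.35 F [ 0.4 -0.2  0.2] gap 0.0857
```

```bash
python3 -m pendant '[[[0.3,-0.118,-0.02,0,0.085],[0.3,-0.118,-0.02,0,0.085],[0.3,-0.118,-0.02,0,0.085],[0.3,-0.118,-0.02,0,0.085],[0.3,-0.118,-0.02,0,0.085],[0.3,-0.118,-0.02,0,0.085],[0.3,-0.118,-0.02,0,0.085],[0.3,-0.118,-0.02,0,0.085]]]'
python3 - <<'E'
from h import *
import time
c=cam("wrist"); cv2.imwrite("pics/w1.png",c["img"])
for k in ("cracker","handle_a","jaw_a"):
    for m in models.cut_out(c,k)[:4]:
        P=cloud(c,m); print(k,round(m["p"],2),np.round(m["uv"]),m["pixels"].sum(),np.median(P,0).round(3),np.percentile(P,2,axis=0).round(3),np.percentile(P,98,axis=0).round(3))
go([.575,.177,.25])
E
```

```text
clock: 2.02
ee_pos: [0.4528, -0.2683, 0.2519]
ee_rot: [0.978, 0.21, 0.001, -0.0]
wrist_force: [0.4, 0.6, -0.0]
finger_gap: 0.0848
gripper_force: 0.0
cracker 0.66 [308. 191.] 7650 [ 0.484 -0.237  0.043] [ 0.425 -0.319  0.017] [ 0.539 -0.14   0.05 ]
handle_a 0.91 [296. 196.] 3640 [ 0.451 -0.243  0.043] [ 0.422 -0.318  0.019] [ 0.498 -0.154  0.05 ]
handle_a 0.56 [303. 188.] 7573 [ 0.484 -0.237  0.043] [ 0.425 -0.319  0.017] [ 0.539 -0.14   0.05 ]
jaw_a 0.81 [311. 124.] 895 [ 0.519 -0.232  0.049] [ 0.508 -0.248  0.046] [ 0.529 -0.215  0.05 ]
jaw_a 0.68 [309. 198.] 931 [ 0.456 -0.255  0.048] [ 0.443 -0.271  0.026] [ 0.468 -0.238  0.05 ]
shift mm [ 297.5 -358.     1. ] turn 0 | ydir now -65.8 pos [ 0.4505 -0.2715  0.2513] q7 -0.68 t 2.22 F [-0.8 -0.3  0.1] gap 0.0851
```

View pics/w1.png

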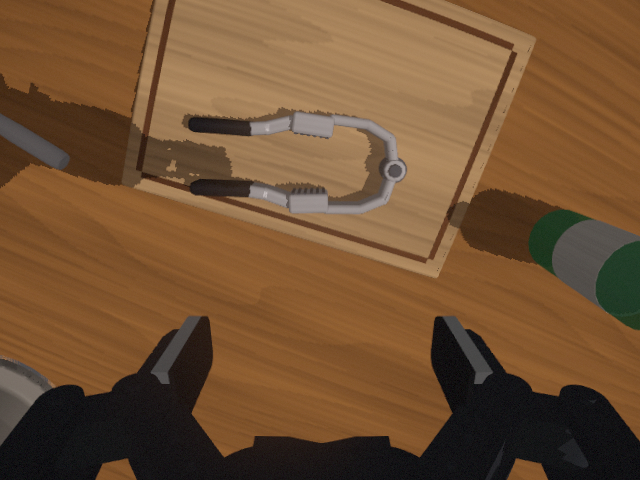

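The wrist view shows the rivet at (395,171), the jaws at (312,124) and (308,200), and the black handles centred near (221,126) and (221,188).

```bash
python3 -m pendant '[[[0.23,-0.255,0.0,0,0.085],[0.23,-0.255,0.0,0,0.085],[0.23,-0.255,0.0,0,0.085],[0.23,-0.255,0.0,0,0.085],[0.23,-0.255,0.0,0,0.085],[0.23,-0.255,0.0,0,0.085],[0.23,-0.255,0.0,0,0.085],[0.23,-0.255,0.0,0,0.085]]]' | head -2
python3 - <<'E'
from h import *
c=cam("wrist"); cv2.imwrite("pics/w2.png",c["img"])
for k in ("walnut_center",):
    for m in models.cut_out(c,k)[:4]:
        P=cloud(c,m); print(k,round(m["p"],2),np.round(m["uv"]),m["pixels"].sum(),np.median(P,0).round(3),np.percentile(P,2,axis=0).round(3),np.percentile(P,98,axis=0).round(3))
        Q=P[(P[:,2]>.012),:2].astype(np.float32); print(cv2.minAreaRect(Q*1000))
        w,V=np.linalg.eigh(np.cov(Q.T)); print("axis",np.degrees(np.arctan2(V[1,1],V[0,1])),np.sqrt(w))
go([.575,.177,.2])
# cracker from stored view
o=dict(pos=[.4505,-.2715,.2513])
T=np.array(c["T_tool_cam"]); a=np.radians(24.2); R=np.array([[np.cos(a),np.sin(a),0],[np.sin(a),-np.cos(a),0],[0,0,-1]])
c2=dict(c); c2["Rw"]=R@T[:3,:3]; c2["tw"]=R@T[:3,3]+np.array(o["pos"])
print(world(c2,[[395,171]],.049).round(4),world(c2,[[312,122],[308,201]],.05).round(4),world(c2,[[221,126],[221,188]],.045).round(4))
E
```

```text
clock: 2.88
ee_pos: [0.5533, 0.0434, 0.2513]
shift mm [  71.3 -103.2   51.9] turn 0 | ydir now -65.3 pos [0.5533 0.0531 0.2511] q7 -1.37 t 2.98 F [0.  0.9 0.5] gap 0.085
[[ 0.5096 -0.317   0.049 ]] [[ 0.5176 -0.2336  0.05  ]
 [ 0.4537 -0.2578  0.05  ]] [[ 0.4826 -0.1626  0.045 ]
 [ 0.4316 -0.1813  0.045 ]]
```

View pics/w2.png

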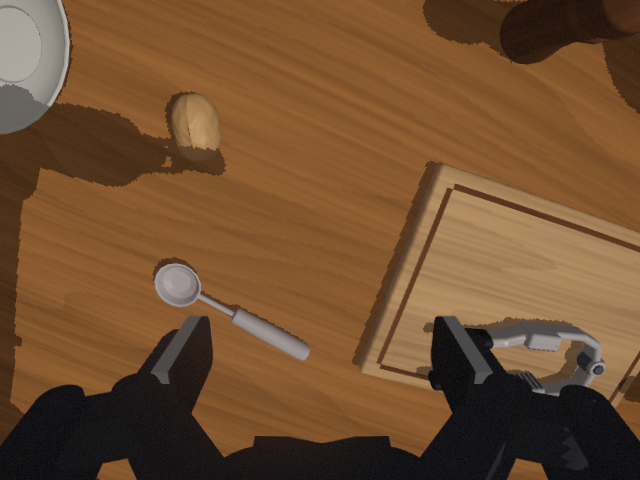

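The nut is at (196,126), with its length roughly along the image vertical, so I'll turn about −90° and go above it.

```bash
python3 -m pendant '[[[0.071,-0.103,0.0,-55,0.085],[0.071,-0.103,0.03,-55,0.085],[0.071,-0.103,0.05,-55,0.085],[0.071,-0.103,0.05,-55,0.085],[0.071,-0.103,0.05,-55,0.085],[0.071,-0.103,0.05,-55,0.085],[0.071,-0.103,0.05,-55,0.085],[0.071,-0.103,0.05,-55,0.085]]]' | head -2
python3 -m pendant '[[[0,0,0,-35,0.085],[0,0,0,-35,0.085],[0,0,0,-35,0.085],[0,0,0,-35,0.085],[0,0,0,-35,0.085],[0,0,0,-35,0.085]]]' | head -2
cat > nut.py <<'E'
from h import *
def nut(c,cx,cy,z0,r=.05):
    v,u=np.mgrid[0:480:1,0:640:1]; uv=np.c_[u.ravel(),v.ravel()]; d=c["depth"].ravel()>0; P=world(c,uv[d])
    k=(np.hypot(P[:,0]-cx,P[:,1]-cy)<r)&(P[:,2]>z0+.016)&(P[:,2]<z0+.06); Q=P[k]; uvk=uv[d][k]
    rc=cv2.minAreaRect((Q[:,:2]*1000).astype(np.float32)); w,V=np.linalg.eigh(np.cov(Q[:,:2].T))
    print("n",len(Q),"rect",np.round(rc[0],1),np.round(rc[1],1),round(rc[2],1),"axis",np.degrees(np.arctan2(V[1,1],V[0,1])).round(1),"mean",Q.mean(0).round(4),"top",np.percentile(Q[:,2],99).round(4),"uv",uvk.mean(0).round())
    return Q
E
python3 - <<'E'
from nut import *
c=cam("wrist"); cv2.imwrite("pics/w3.png",c["img"])
go([.575,.177,.2])
nut(c,.575,.177,0)
for m in models.cut_out(c,"walnut_center")[:1]: print(m["p"],m["uv"])
E
```

```text
clock: 3.65
ee_pos: [0.5765, 0.1645, 0.2005]
clock: 4.15
ee_pos: [0.5765, 0.1644, 0.2006]
shift mm [11.7  3.6  0.7] turn 0 | ydir now 23.7 pos [0.5765 0.1649 0.2007] q7 -0.15 t 4.2 F [1.1 0.1 0.3] gap 0.085
n 3233 rect [572.9 178.4] [60.3 42.5] 26.2 axis -150.6 mean [0.5716 0.181  0.0351] top 0.0426 uv [325. 199.]
0.7 [324.4, 200.6]
```

View pics/w3.png

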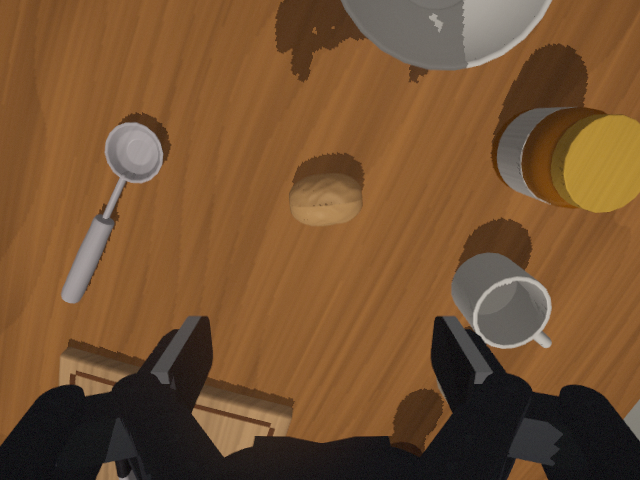

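```bash
python3 -m pendant '[[[0.0139,0.0023,0.04,-3,0.085],[0.0139,0.0023,0.08,-3,0.085],[0.0139,0.0023,0.12,-3,0.085],[0.0139,0.0023,0.15,-3,0.085],[0.0139,0.0023,0.175,-3,0.085],[0.0139,0.0023,0.19,-3,0.085],[0.0139,0.0023,0.2,-3,0.085],[0.0139,0.0023,0.201,-3,0.085]]]'
python3 -m pendant '[[[0,0,0,0,0.05],[0,0,0,0,0.05],[0,0,0,0,0.05],[0,0,0,0,0.05],[0,0,0,0,0.05],[0,0,0,0,0.05]]]'
```

```text
clock: 4.92
ee_pos: [0.571, 0.1797, -0.002]
ee_rot: [0.523, 0.852, -0.002, -0.001]
wrist_force: [0.7, 0.4, -0.2]
finger_gap: 0.0849
gripper_force: 0.0
clock: 5.42
ee_pos: [0.5739, 0.1822, 0.0023]
ee_rot: [0.522, 0.853, 0.001, 0.001]
wrist_force: [-0.1, -0.5, 6.2]
finger_gap: 0.0589
gripper_force: 64.8
```

```bash
python3 -m pendant '[[[0,0,-0.04,0,0.05],[0,0,-0.08,0,0.05],[0,0,-0.12,0,0.05],[0,0,-0.16,0,0.05],[0,0,-0.2,0,0.05]]]'
python3 - <<'E'
from h import *
go([.485,-.245,.2],-70)
E
```

```text
clock: 5.83
ee_pos: [0.5717, 0.1813, 0.2022]
ee_rot: [0.522, 0.853, -0.0, 0.0]
wrist_force: [1.2, 0.1, -1.4]
finger_gap: 0.0589
gripper_force: 64.9
shift mm [-340.1 -271.2    2.4] turn -82.9 | ydir now 27.1 pos [0.5717 0.1813 0.2022] q7 -0.13 t 5.83 F [ 1.2  0.1 -1.4] gap 0.0589
```

```bash
python3 -m pendant '[[[-0.2,-0.16,0,55,0.05],[-0.2,-0.16,0,55,0.05],[-0.2,-0.16,0,55,0.05],[-0.2,-0.16,0,55,0.05],[-0.2,-0.16,0,55,0.05],[-0.2,-0.16,0,55,0.05],[-0.2,-0.16,0,55,0.05],[-0.2,-0.16,0,55,0.05]]]'|head -2
python3 - <<'E'
from h import *
go([.485,-.245,.2],-70)
E
```

```text
clock: 6.5
ee_pos: [0.5194, -0.0756, 0.2]
shift mm [-164.9   51.6    0.6] turn 41.2 | ydir now -28.8 pos [ 0.5194 -0.0756  0.2   ] q7 -0.54 t 6.5 F [ 0.4 -0.  -0.7] gap 0.0588
```

```bash
python3 -m pendant '[[[-0.165,0.0515,0,41,0.05],[-0.165,0.0515,0,41,0.05],[-0.165,0.0515,0,41,0.05],[-0.165,0.0515,0,41,0.05],[-0.165,0.0515,0,41,0.05],[-0.165,0.0515,0,41,0.05],[-0.165,0.0515,0,41,0.05],[-0.165,0.0515,0,41,0.05]]]'|head -2
cat > crk.py <<'E'
from h import *
def crk(c):
    for k in ("jaw_a","handle_a","cracker"):
        for m in models.cut_out(c,k)[:3]:
            P=cloud(c,m); P=P[P[:,2]>.035]
            if len(P)>20: print(k,round(m["p"],2),np.round(m["uv"]),len(P),"mean",P.mean(0).round(4),"rect",[np.round(x,1) for x in cv2.minAreaRect((P[:,:2]*1000).astype(np.float32))])
E
python3 - <<'E'
from crk import *
go([.485,-.245,.2],-70)
c=cam("wrist"); cv2.imwrite("pics/w4.png",c["img"]); np.savez("w4.npz",**{k:np.array(v) for k,v in c.items()})
crk(c)
E
```

```text
clock: 7.17
ee_pos: [0.4889, -0.2386, 0.2002]
shift mm [-6.   4.6  0.2] turn 1.2 | ydir now -68.8 pos [ 0.4889 -0.2386  0.2002] q7 -0.87 t 7.17 F [ 0.1  0.4 -0.4] gap 0.0589
jaw_a 0.94 [322. 182.] 1174 mean [ 0.5197 -0.2308  0.0479] rect [array([ 518.6, -231.4]), array([19.2, 37. ]), np.float64(16.0)]
jaw_a 0.66 [325. 262.] 1087 mean [ 0.4563 -0.254   0.0471] rect [array([ 454.8, -254.6]), array([18.7, 36.3]), np.float64(25.7)]
handle_a 0.75 [318. 249.] 8402 mean [ 0.4852 -0.233   0.0437] rect [array([ 482.6, -231.9]), array([ 88.4, 195.1]), np.float64(20.1)]
handle_a 0.6 [309. 260.] 3758 mean [ 0.453  -0.2384  0.0433] rect [array([ 451.9, -239.5]), array([ 31.2, 187.2]), np.float64(24.7)]
cracker 0.9 [320. 251.] 8553 mean [ 0.4852 -0.2332  0.0436] rect [array([ 482.5, -231.8]), array([ 88.6, 197.9]), np.float64(21.2)]
cracker 0.73 [336. 139.] 41 mean [ 0.508  -0.2507  0.1407] rect [array([ 494.6, -241.1]), array([ 67.5, 135.6]), np.float64(54.6)]
cracker 0.59 [326. 264.] 1056 mean [ 0.4566 -0.2543  0.0471] rect [array([ 454.9, -254.8]), array([18.7, 35.7]), np.float64(25.7)]
```

View pics/w4.png

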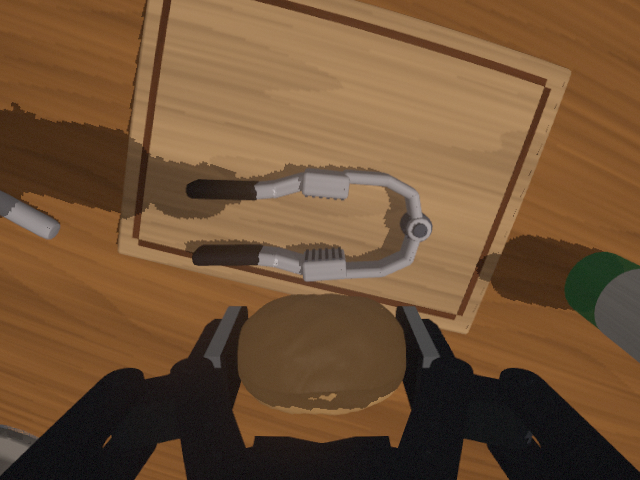

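The wrist view shows the nut held at about (322,350), the jaws at (325,185) and (325,262), and the rivet at (419,229). I'll measure the nut relative to the jaws in this same picture.

```bash
cat > rel.py <<'E'
from nut import *
def held(c,tcp):
    v,u=np.mgrid[0:480,0:640]; uv=np.c_[u.ravel(),v.ravel()]; d=c["depth"].ravel()>0; P=world(c,uv[d]); col=c["img"].reshape(-1,3)[d].astype(int)
    k=(np.hypot(P[:,0]-tcp[0],P[:,1]-tcp[1])<.045)&(abs(P[:,2]-tcp[2]-.02)<.035)&(col[:,2]-col[:,0]>25)
    Q=P[k]; rc=cv2.minAreaRect((Q[:,:2]*1000).astype(np.float32)); w,V=np.linalg.eigh(np.cov(Q[:,:2].T))
    print("held n",len(Q),[np.round(x,1) for x in rc],"axis",np.degrees(np.arctan2(V[1,1],V[0,1])).round(1),"z",np.percentile(Q[:,2],[1,50,99]).round(4))
E
python3 - <<'E'
from rel import *
c={k:v for k,v in np.load("w4.npz").items()}
held(c,[.4889,-.2386,.2002])
print(world(c,[[419,229]],.049))
go([.4867,-.243,.2],-69.5)
E
```

```text
held n 17428 [array([ 488.9, -240.8]), array([41.3, 85.8]), np.float64(31.2)] axis 112.1 z [0.212  0.2335 0.2404]
[[ 0.5137548  -0.31210192  0.049     ]]
shift mm [-4.1  3.5  0.4] turn 0.7 | ydir now -68.8 pos [ 0.4893 -0.2383  0.2004] q7 -0.87 t 7.37 F [-0.3 -0.1 -0.9] gap 0.059
```

```bash
python3 - <<'E'
from rel import *
c={k:v for k,v in np.load("w4.npz").items()}
v,u=np.mgrid[285:420,236:412]; uv=np.c_[u.ravel(),v.ravel()]; d=c["depth"][uv[:,1],uv[:,0]]>0; uv=uv[d]; P=world(c,uv); col=c["img"][uv[:,1],uv[:,0]].astype(int)
k=(P[:,2]>.19)&(col[:,2]-col[:,0]>20); Q=P[k]
T=np.array([.4889,-.2386,.2002]); a=np.radians(21.2); X=np.array([np.cos(a),np.sin(a)]);Y=np.array([np.sin(a),-np.cos(a)])
q=np.c_[(Q[:,:2]-T[:2])@X,(Q[:,:2]-T[:2])@Y,Q[:,2]-T[2]]*1e3
print(len(q),np.percentile(q,[0.5,2,98,99.5],axis=0).round(1))
for lo in range(-30,31,10):
    s=q[(abs(q[:,1]-lo)<5)&(q[:,2]>15)]
    if len(s)>20: print(lo,np.percentile(s[:,0],[1,99]).round(1),np.percentile(s[:,2],99).round(1))
for p in ([518.6,-231.4],[454.8,-254.6],[513.8,-312.1]): dd=np.array(p)/1e3-T[:2]; print((dd@X*1e3).round(1),(dd@Y*1e3).round(1))
E
```

```text
17440 [[-17.3 -28.7   9.5]
 [-14.8 -26.5  13.7]
 [ 17.6  27.4  39.8]
 [ 18.   29.7  40.5]]
-30 [-12.   10.3] 32.1
-20 [-15.4  15.6] 37.8
-10 [-16.8  17.8] 40.3
0 [-16.3  18. ] 40.6
10 [-16.8  17.9] 39.9
20 [-13.9  16.7] 38.7
30 [-12.9  11.8] 35.2
30.3 4.0
-37.6 2.6
-3.4 77.5
```

```bash
python3 - <<'E'
from rel import *
c={k:v for k,v in np.load("w4.npz").items()}
T=np.array([.4889,-.2386,.2002]); a=np.radians(21.2); X=np.array([np.cos(a),np.sin(a)])
for u in (300,322,345):
    for v in list(range(284,304,3))+list(range(304,396,12))+list(range(396,426,3)):
        P=world(c,[[u,v]])
        if len(P): print(u,v,((P[0,:2]-T[:2])@X*1e3).round(1),((P[0,2]-T[2])*1e3).round(1),c["img"][v,u],end=" | ")
        else: print(u,v,"none",c["img"][v,u],end=" | ")
    print()
E
```

```text
300 284 -64.3 -183.0 [ 70 103 140] | 300 287 -67.4 -183.2 [ 90 128 165] | 300 290 -70.4 -183.4 [ 86 123 157] | 300 293 -73.0 -182.5 [ 84 121 155] | 300 296 16.1 11.0 [40 63 86] | 300 299 18.1 17.6 [48 68 90] | 300 302 17.3 18.3 [46 69 93] | 300 304 17.9 21.0 [42 68 92] | 300 316 15.5 25.1 [45 69 97] | 300 328 13.8 30.1 [43 68 95] | 300 340 11.2 33.2 [ 49  75 101] | 300 352 8.4 35.8 [43 71 97] | 300 364 4.3 36.3 [ 51  78 103] | 300 376 1.1 38.3 [48 75 99] | 300 388 -1.9 40.3 [ 51  78 104] | 300 396 -5.8 39.4 [41 66 91] | 300 399 -8.0 38.1 [44 67 95] | 300 402 -9.5 37.8 [44 69 96] | 300 405 -12.2 36.1 [43 71 97] | 300 408 -13.4 36.2 [ 75 116 154] | 300 411 -16.2 34.5 [ 67 109 145] | 300 414 -228.7 -201.4 [ 45  86 129] | 300 417 -233.0 -201.5 [ 41  83 128] | 300 420 -236.9 -201.2 [ 46  86 133] | 300 423 -241.0 -201.0 [ 48  87 133] | 
322 284 -64.1 -182.5 [36 58 90] | 322 287 -66.9 -182.1 [40 59 95] | 322 290 -70.6 -183.8 [ 85 122 159] | 322 293 -73.7 -183.9 [ 90 130 166] | 322 296 17.7 14.2 [45 67 91] | 322 299 17.6 16.6 [44 68 90] | 322 302 17.7 19.0 [44 67 91] | 322 304 17.6 20.4 [43 
[... 721 characters left out ...]
 61 97] | 345 296 17.8 14.5 [47 70 93] | 345 299 18.1 17.5 [48 70 93] | 345 302 17.2 18.1 [45 68 92] | 345 304 17.5 20.3 [46 68 92] | 345 316 16.1 26.3 [41 67 93] | 345 328 14.1 30.6 [44 70 96] | 345 340 10.9 32.7 [45 72 98] | 345 352 8.2 35.4 [45 72 98] | 345 364 4.9 37.2 [ 49  75 102] | 345 376 0.9 37.9 [46 72 98] | 345 388 -3.2 38.6 [ 50  76 102] | 345 396 -5.7 39.4 [42 68 94] | 345 399 -7.0 39.3 [42 70 94] | 345 402 -8.7 38.8 [45 69 94] | 345 405 -11.1 37.3 [43 68 93] | 345 408 -13.3 36.3 [ 48  74 103] | 345 411 -16.8 33.7 [ 72 113 151] | 345 414 -228.2 -200.9 [ 42  82 122] | 345 417 -234.0 -202.6 [ 46  82 125] | 345 420 -236.9 -201.2 [ 45  86 130] | 345 423 -241.7 -201.8 [ 42  84 127] |
```

```bash
python3 -m pendant '[[[0,0.002,0.03,1,0.05],[0,0.002,0.07,1,0.05],[0,0.002,0.1,1,0.05],[0,0.002,0.115,1,0.05],[0,0.002,0.12,1,0.05],[0,0.002,0.12,1,0.05]]]'
python3 - <<'E'
from h import *
go([.4889,-.2386,.0195],-69.5)
c=cam("wrist"); cv2.imwrite("pics/w5.png",c["img"])
E
```

```text
clock: 7.87
ee_pos: [0.4888, -0.2403, 0.079]
ee_rot: [0.985, 0.175, -0.001, -0.001]
wrist_force: [-0.6, 0.5, -0.4]
finger_gap: 0.0583
gripper_force: 64.9
shift mm [ 0.7 -1.4 59.5] turn -0.4 | ydir now -69.9 pos [ 0.4888 -0.2403  0.079 ] q7 -0.92 t 7.87 F [-0.6  0.5 -0.4] gap 0.0583
```

View pics/w5.png

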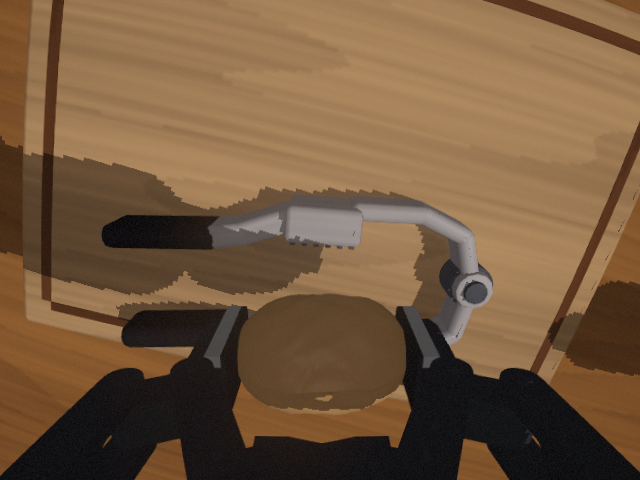

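```bash
python3 - <<'E'
from rel import *
c=cam("wrist"); o=bot.get_obs(); R=Ro.from_quat(o["ee_rot"]).as_matrix(); T=np.array(o["ee_pos"])
for uv,z in (([322,241],.05),([322,245],.05),([322,200],.05),([286,208],.05),([361,208],.05),([476,290],.049)):
    print(uv,((world(c,[uv],z)[0]-T)@R*1e3).round(1))
for m in models.cut_out(c,"jaw_a")[:2]:
    P=cloud(c,m); Q=P[P[:,2]>.044]; q=(Q-T)@R*1e3; print(m["p"],m["uv"],len(q),np.percentile(q,[1,99],axis=0).round(1))
E
```

```text
[322, 241] [23.8  0.3 31.7]
[322, 245] [21.8  0.3 31.7]
[322, 200] [43.1  0.3 31.7]
[286, 208] [ 39.4 -16.   31.7]
[361, 208] [39.4 17.9 31.7]
[476, 290] [-1.9 76.4 32.7]
0.77 [316.5, 223.8] 2887 [[ 19.7 -17.5  31.6]
 [ 39.1  16.8  36.8]]
```

```bash
python3 -m pendant '[[[0,0,0.01,0,0.05],[0,0,0.02,0,0.05],[0,0,0.03,0,0.05],[0,0,0.038,0,0.05],[0,0,0.045,0,0.05],[0,0,0.05,0,0.05],[0,0,0.054,0,0.05],[0,0,0.056,0,0.05]]]'
python3 -m pendant '[[[0,0,0.001,0,0.05],[0,0,0.002,0,0.05],[0,0,0.003,0,0.05],[0,0,0.003,0,0.05]]]'
```

```text
clock: 8.68
ee_pos: [0.4894, -0.241, 0.0235]
ee_rot: [0.985, 0.174, -0.0, -0.0]
wrist_force: [-0.4, 0.4, -0.4]
finger_gap: 0.0587
gripper_force: 64.9
clock: 9.02
ee_pos: [0.4898, -0.2413, 0.0214]
ee_rot: [0.985, 0.174, 0.0, 0.0]
wrist_force: [-0.1, -0.3, -0.6]
finger_gap: 0.0587
gripper_force: 64.9
```

```bash
python3 -m pendant '[[[0,0,0.001,0,0.05],[0,0,0.001,0,0.05]]]'; python3 -m pendant '[[[0,0,0.001,0,0.05],[0,0,0.001,0,0.05]]]';python3 - <<'E'
from rel import *
c=cam("wrist"); o=bot.get_obs(); held(c,o["ee_pos"]); 
E
```

```text
clock: 9.18
ee_pos: [0.4898, -0.2413, 0.0204]
ee_rot: [0.985, 0.174, 0.0, 0.0]
wrist_force: [0.1, -0.2, -0.6]
finger_gap: 0.0588
gripper_force: 64.9
clock: 9.35
ee_pos: [0.4898, -0.2413, 0.0203]
ee_rot: [0.985, 0.174, 0.0, 0.0]
wrist_force: [-1.9, 1.4, 5.4]
finger_gap: 0.0586
gripper_force: 65.5
held n 21152 [array([ 494.5, -240.2]), array([80.3, 89.3]), np.float64(9.7)] axis 113.0 z [0.0159 0.0514 0.0604]
```

```bash
python3 -m pendant '[[[0,0,-0.0005,0,0.062],[0,0,-0.0005,0,0.068],[0,0,-0.0005,0,0.072],[0,0,-0.0005,0,0.074],[0,0,-0.0005,0,0.074],[0,0,-0.0005,0,0.074]]]'; python3 -m pendant '[[[0,0,-0.02,0,0.074],[0,0,-0.05,0,0.074],[0,0,-0.09,0,0.074],[0,0,-0.13,0,0.074],[0,0,-0.15,0,0.08],[0,0,-0.15,0,0.085]]]';python3 - <<'E'
from nut import *
from crk import *
c=cam("wrist"); cv2.imwrite("pics/w6.png",c["img"]); crk(c)
for m in models.cut_out(c,"walnut_center")[:1]: P=cloud(c,m);print(m["p"],m["uv"],[np.round(x,1) for x in cv2.minAreaRect((P[:,:2]*1000).astype(np.float32))],np.percentile(P[:,2],[2,98]))
go([.4576,-.16,.17],20.5)
E
```

```text
clock: 9.9
ee_pos: [0.4896, -0.2412, 0.0197]
ee_rot: [0.985, 0.174, -0.0, -0.0]
wrist_force: [-0.1, 0.2, -0.8]
finger_gap: 0.0744
gripper_force: 0.0
clock: 10.4
ee_pos: [0.4937, -0.2426, 0.1761]
ee_rot: [0.985, 0.174, 0.005, 0.004]
wrist_force: [0.7, -0.5, -0.1]
finger_gap: 0.0851
gripper_force: 0.0
jaw_a 0.95 [313. 194.] 1357 mean [ 0.5198 -0.2306  0.0479] rect [array([ 518.4, -231.1]), array([19.2, 35.8]), np.float64(15.5)]
handle_a 0.84 [302. 268.] 9939 mean [ 0.4854 -0.2333  0.0436] rect [array([ 483.1, -232.5]), array([ 88.7, 197.2]), np.float64(20.3)]
handle_a 0.56 [299. 277.] 4444 mean [ 0.4533 -0.2392  0.0432] rect [array([ 451.8, -239.5]), array([ 32.4, 187.2]), np.float64(25.2)]
cracker 0.98 [297. 270.] 9770 mean [ 0.4853 -0.2332  0.0436] rect [array([ 483. , -232.3]), array([ 88.7, 196.9]), np.float64(20.4)]
0.59 [316.4, 240.7] [array([ 488. , -245.2]), array([46.4, 67. ]), np.float64(3.1)] [0.03827947 0.06011611]
shift mm [ -1.2 -86.4  -1.8] turn 89.6 | ydir now -69.9 pos [ 0.4884 -0.2407  0.1679] q7 -0.89 t 10.65 F [-0.6 -0.  -0.7] gap 0.0851
```

View pics/w6.png

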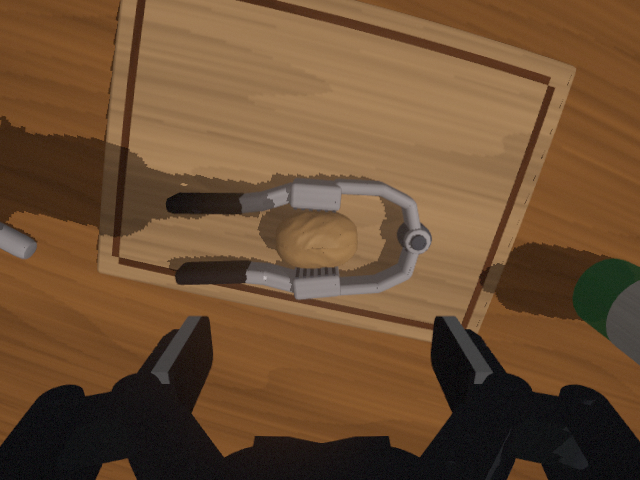

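The nut sits square between the jaws at (317,240). Next is the handles.

```bash
python3 -m pendant '[[[-0.003,-0.083,0,-55,0.085],[-0.003,-0.083,0,-55,0.085],[-0.003,-0.083,0,-55,0.085],[-0.003,-0.083,0,-55,0.085],[-0.003,-0.083,0,-55,0.085],[-0.003,-0.083,0,-55,0.085],[-0.003,-0.083,0,-55,0.085],[-0.003,-0.083,0,-55,0.085]]]' | head -2;  python3 -m pendant '[[[0,0,0,-35,0.085],[0,0,0,-35,0.085],[0,0,0,-35,0.085],[0,0,0,-35,0.085],[0,0,0,-35,0.085],[0,0,0,-35,0.085]]]'|head -2
python3 - <<'E'
from crk import *
go([.457,-.164,.02],20.4)
c=cam("wrist"); cv2.imwrite("pics/w7.png",c["img"]); crk(c)
# black pixels near handles
o=bot.get_obs();T=np.array(o["ee_pos"]);R=Ro.from_quat(o["ee_rot"]).as_matrix()
v,u=np.nonzero(c["img"].max(2)<60); uv=np.c_[u,v]; uv=uv[c["depth"][v,u]>0]; P=world(c,uv); k=(P[:,2]>.030)&(P[:,2]<.055)&(np.hypot(*(P[:,:2]-[.457,-.164]).T)<.075); q=(P[k]-T)@R*1e3
for s in (-1,1):
    h=q[q[:,1]*s>0]
    if len(h): print(s,len(h),np.percentile(h,[2,50,98],axis=0).round(1))
E
```

```text
clock: 11.32
ee_pos: [0.4572, -0.1639, 0.1681]
clock: 11.82
ee_pos: [0.4573, -0.164, 0.1682]
shift mm [ -0.3   0.  148.2] turn -0.2 | ydir now 20.2 pos [ 0.4573 -0.164   0.1682] q7 0.5 t 11.82 F [ 0.7 -0.3 -1.1] gap 0.0849
jaw_a 0.93 [280. 334.] 1085 mean [ 0.4537 -0.2522  0.0476] rect [array([ 452.3, -251.9]), array([19.6, 40.7]), np.float64(25.5)]
jaw_a 0.63 [362. 334.] 1082 mean [ 0.5164 -0.2285  0.0476] rect [array([ 518. , -230.3]), array([19.6, 35.6]), np.float64(15.9)]
handle_a 0.83 [294. 329.] 8630 mean [ 0.4795 -0.2263  0.0437] rect [array([ 481.4, -231. ]), array([ 89.4, 196.1]), np.float64(20.5)]
handle_a 0.72 [282. 315.] 4023 mean [ 0.4494 -0.2315  0.0437] rect [array([ 450.7, -238.7]), array([ 32. , 188.1]), np.float64(24.7)]
cracker 0.82 [293. 325.] 8543 mean [ 0.4792 -0.2259  0.0437] rect [array([ 481.4, -230.9]), array([ 89.4, 196.3]), np.float64(20.2)]
-1 1415 [[-28.9 -35.  124.3]
 [  0.4 -28.2 126.3]
 [ 26.  -22.4 136.6]]
1 1194 [[-28.3  20.4 124.2]
 [ -0.   25.9 126.2]
 [ 26.5  32.1 136.9]]
```

View pics/w7.png

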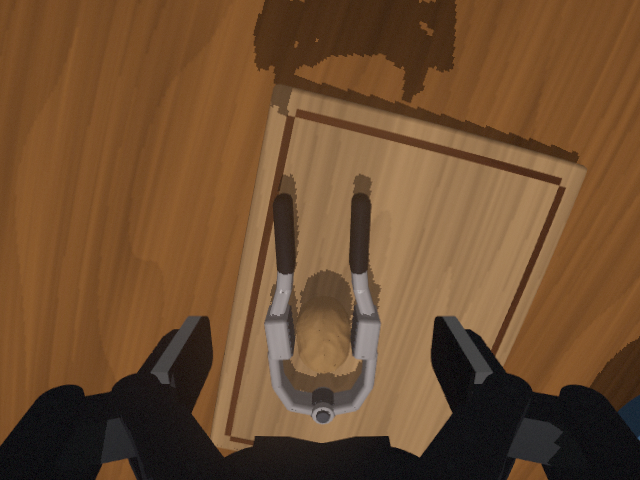

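The handles are centred under the tool at (284,233) and (360,233). I'm going down over them.

```bash
python3 -m pendant '[[[-0.0005,-0.0013,0.035,0,0.085],[-0.0005,-0.0013,0.07,0,0.085],[-0.0005,-0.0013,0.095,0,0.085],[-0.0005,-0.0013,0.115,0,0.085],[-0.0005,-0.0013,0.13,0,0.085],[-0.0005,-0.0013,0.14,0,0.085],[-0.0005,-0.0013,0.146,0,0.085],[-0.0005,-0.0013,0.147,0,0.085]]]'; python3 -m pendant '[[[0,0,0,0,0.08],[0,0,0,0,0.076],[0,0,0,0,0.072],[0,0,0,0,0.068],[0,0,0,0,0.065],[0,0,0,0,0.062],[0,0,0,0,0.062],[0,0,0,0,0.062]]]'
```

```text
clock: 12.68
ee_pos: [0.4568, -0.165, 0.022]
ee_rot: [0.573, 0.819, -0.0, -0.001]
wrist_force: [-1.2, -0.1, 0.1]
finger_gap: 0.0847
gripper_force: 0.0
clock: 13.35
ee_pos: [0.4586, -0.1654, 0.0235]
ee_rot: [0.573, 0.819, 0.0, 0.001]
wrist_force: [0.5, 0.3, 3.3]
finger_gap: 0.062
gripper_force: 3.0
```

```bash
python3 -m pendant '[[[0,0,-0.002,0,0.06],[0,0,-0.002,0,0.058],[0,0,-0.002,0,0.056],[0,0,-0.002,0,0.055],[0,0,-0.002,0,0.055]]]'; python3 -m pendant '[[[0,0,-0.0005,0,0.054],[0,0,-0.0005,0,0.053],[0,0,-0.0005,0,0.053],[0,0,-0.0005,0,0.053]]]'
```

```text
clock: 13.77
ee_pos: [0.4574, -0.1651, 0.0251]
ee_rot: [0.573, 0.819, 0.0, 0.0]
wrist_force: [-0.2, 0.7, 5.9]
finger_gap: 0.0551
gripper_force: 3.8
clock: 14.1
ee_pos: [0.4575, -0.165, 0.0254]
ee_rot: [0.573, 0.819, 0.0, 0.0]
wrist_force: [0.0, -0.4, 3.8]
finger_gap: 0.0531
gripper_force: 4.3
```

```bash
for i in 1; do python3 -m pendant '[[[0,0,-0.0003,0,0.052],[0,0,-0.0003,0,0.052]]]'|tail -3;  python3 -m pendant '[[[0,0,-0.0003,0,0.051],[0,0,-0.0003,0,0.051]]]'|tail -3; python3 -m pendant '[[[0,0,-0.0003,0,0.050],[0,0,-0.0003,0,0.050]]]'|tail -3; done
```

```text
wrist_force: [-0.1, 0.3, 4.2]
finger_gap: 0.0524
gripper_force: 5.8
wrist_force: [1.2, -0.3, 2.9]
finger_gap: 0.051
gripper_force: 7.9
wrist_force: [2.8, 0.5, 1.8]
finger_gap: 0.0503
gripper_force: 10.2
```

```bash
python3 -m pendant '[[[0,0,-0.0003,0,0.049],[0,0,-0.0003,0,0.049]]]'|tail -3;  python3 -m pendant '[[[0,0,-0.0003,0,0.048],[0,0,-0.0003,0,0.048]]]'|tail -3; python3 -m pendant '[[[0,0,-0.0003,0,0.047],[0,0,-0.0003,0,0.047]]]'|tail -3
```

```text
wrist_force: [1.8, -0.3, -0.0]
finger_gap: 0.0493
gripper_force: 12.6
wrist_force: [0.9, 0.4, -0.9]
finger_gap: 0.0481
gripper_force: 11.9
wrist_force: [1.1, -0.0, -0.1]
finger_gap: 0.0472
gripper_force: 10.8
```

```bash
python3 -m pendant '[[[0,0,-0.0003,0,0.0465],[0,0,-0.0003,0,0.046]]]'|tail -3;  python3 -m pendant '[[[0,0,-0.0003,0,0.0455],[0,0,-0.0003,0,0.045]]]'|tail -3
```

```text
wrist_force: [0.5, 0.0, -1.6]
finger_gap: 0.0463
gripper_force: 9.0
wrist_force: [-0.3, 0.9, -1.7]
finger_gap: 0.0452
gripper_force: 5.5
```

```bash
python3 -m pendant '[[[0,0,-0.0002,0,0.0445],[0,0,-0.0002,0,0.0445]]]'|tail -3;  python3 -m pendant '[[[0,0,-0.0002,0,0.044],[0,0,-0.0002,0,0.044]]]'|tail -3;  python3 -m pendant '[[[0,0,-0.0002,0,0.0435],[0,0,-0.0002,0,0.0435]]]'|tail -3
```

```text
wrist_force: [-0.2, 0.9, -0.9]
finger_gap: 0.0441
gripper_force: 1.5
wrist_force: [-1.0, 0.3, -2.0]
finger_gap: 0.0439
gripper_force: 1.5
wrist_force: [0.3, 1.4, -0.9]
finger_gap: 0.0435
gripper_force: 1.5
```

```bash
python3 -m pendant '[[[0,0,-0.0003,0,0.0425],[0,0,-0.0003,0,0.0425]]]'|tail -3; python3 -m pendant '[[[0,0,0.001,0,0.048],[0,0,0.001,0,0.054],[0,0,0.001,0,0.06],[0,0,0.001,0,0.066],[0,0,0.001,0,0.074],[0,0,0.001,0,0.082],[0,0,0.001,0,0.085],[0,0,0.001,0,0.085]]]'|tail -3;python3 -m pendant '[[[0,0,-0.02,0,0.085],[0,0,-0.05,0,0.085],[0,0,-0.09,0,0.085],[0,0,-0.13,0,0.085],[0,0,-0.15,0,0.085],[0,0,-0.15,0,0.085]]]'
python3 - <<'E'
from nut import *
from crk import *
c=cam("wrist"); cv2.imwrite("pics/w8.png",c["img"]); crk(c)
for m in models.cut_out(c,"walnut_center")[:1]: P=cloud(c,m);print(m["p"],m["uv"],[np.round(x,1) for x in cv2.minAreaRect((P[:,:2]*1000).astype(np.float32))],np.percentile(P[:,2],[2,98]))
go([.487,-.243,.17],-69.6)
E
```

```text
wrist_force: [-0.3, 0.7, -1.3]
finger_gap: 0.0426
gripper_force: 1.6
wrist_force: [0.3, 0.6, 0.7]
finger_gap: 0.0851
gripper_force: 0.0
clock: 17.27
ee_pos: [0.4614, -0.1659, 0.1833]
ee_rot: [0.573, 0.819, 0.001, 0.006]
wrist_force: [0.9, 0.4, -0.0]
finger_gap: 0.0849
gripper_force: 0.0
jaw_a 0.9 [275. 319.] 1036 mean [ 0.4539 -0.2536  0.0475] rect [array([ 455.1, -258. ]), array([20.1, 41.8]), np.float64(23.4)]
jaw_a 0.8 [354. 322.] 1044 mean [ 0.5168 -0.2298  0.0475] rect [array([ 518.1, -230.4]), array([20. , 45.5]), np.float64(15.8)]
handle_a 0.93 [288. 314.] 7595 mean [ 0.4796 -0.2269  0.0438] rect [array([ 481.7, -231.3]), array([ 87.8, 194.9]), np.float64(20.4)]
handle_a 0.6 [278. 306.] 3749 mean [ 0.4495 -0.2324  0.0437] rect [array([ 450.8, -239.7]), array([ 32.9, 188. ]), np.float64(24.9)]
handle_a 0.49 [354. 322.] 1033 mean [ 0.5169 -0.2298  0.0476] rect [array([ 518. , -229.1]), array([20.8, 41.2]), np.float64(16.6)]
cracker 0.96 [344. 318.] 7825 mean [ 0.4798 -0.2269  0.0437] rect [array([ 481.8, -232. ]), array([ 89.5, 196.7]), np.float64(19.9)]
0.8 [316.0, 320.5] [array([ 488.3, -254.2]), array([39.4, 84.8]), np.float64(17.7)] [0.03447022 0.06338112]
shift mm [-84.1   2.4   5.7] turn 89.7 | ydir now 20.1 pos [ 0.456  -0.1649  0.1759] q7 0.51 t 17.52 F [-0.5  0.1 -1.2] gap 0.0853
```

View pics/w8.png

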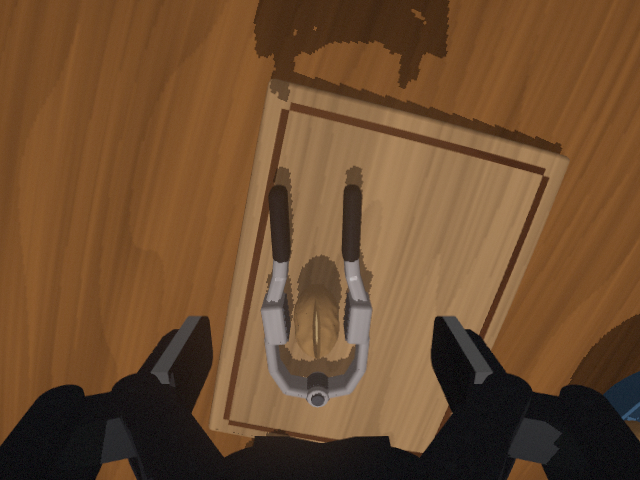

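The shell has cracked: the seam gapes at (317,325). I'm going back over the nut, and from here I measure by numbers only, since the 10 views are used up.

```bash
python3 -m pendant '[[[-0.0834,0.0034,0,55,0.085],[-0.0834,0.0034,0,55,0.085],[-0.0834,0.0034,0,55,0.085],[-0.0834,0.0034,0,55,0.085],[-0.0834,0.0034,0,55,0.085],[-0.0834,0.0034,0,55,0.085],[-0.0834,0.0034,0,55,0.085],[-0.0834,0.0034,0,55,0.085]]]' | head -2;  python3 -m pendant '[[[0,0,0,35,0.074],[0,0,0,35,0.074],[0,0,0,35,0.074],[0,0,0,35,0.074],[0,0,0,35,0.074],[0,0,0,35,0.074]]]'|head -2
python3 - <<'E'
from h import *
go([.4879,-.242,.0197],-69.8)
o=bot.get_obs();T=np.array(o["ee_pos"]);R=Ro.from_quat(o["ee_rot"]).as_matrix(); c=cam("wrist")
v,u=np.mgrid[100:330,200:450]; uv=np.c_[u.ravel(),v.ravel()]; uv=uv[c["depth"][uv[:,1],uv[:,0]]>0]; P=world(c,uv); col=c["img"][uv[:,1],uv[:,0]].astype(int)
q=(P-T)@R*1e3; k=(P[:,2]>.03)&(P[:,2]<.07)&(abs(q[:,0])<24)&(abs(q[:,1])<36)&(col[:,2]-col[:,0]>25); n=q[k]; print(len(n),np.percentile(n,[1,50,99],axis=0).round(1))
for y in range(-30,31,10):
    s=n[abs(n[:,1]-y)<4]; 
    if len(s)>10: print(y,np.percentile(s[:,0],[2,50,98]).round(1),(T[2]*1e3-np.percentile(s[:,2],[2])).round(1))
E
```

```text
clock: 18.18
ee_pos: [0.488, -0.2419, 0.1755]
clock: 18.68
ee_pos: [0.4881, -0.2418, 0.1756]
shift mm [  0.2   0.5 155.9] turn -0.2 | ydir now -70.0 pos [ 0.4881 -0.2418  0.1756] q7 -0.88 t 18.68 F [ 0.   0.4 -0.2] gap 0.074
3539 [[-17.3 -27.3 112. ]
 [  2.9   1.3 119.2]
 [ 16.1  29.2 136.7]]
-30 [-8.7  0.4  6.8] [54.]
-20 [-14.    2.4  13.2] [60.1]
-10 [-16.5   3.6  15.7] [63.4]
0 [-17.1   3.7  16.2] [63.7]
10 [-16.6   3.6  16. ] [63.1]
20 [-14.6   2.9  14.4] [61.8]
30 [-9.   1.1  8.8] [55.9]
```

```bash
python3 -m pendant '[[[-0.001,0.001,0.035,0,0.074],[-0.001,0.001,0.07,0,0.074],[-0.001,0.001,0.1,0,0.074],[-0.001,0.001,0.12,0,0.074],[-0.001,0.001,0.135,0,0.074],[-0.001,0.001,0.146,0,0.074],[-0.001,0.001,0.152,0,0.074],[-0.001,0.001,0.154,0,0.074]]]'; python3 -m pendant '[[[0,0,0,0,0.068],[0,0,0,0,0.064],[0,0,0,0,0.06],[0,0,0,0,0.056],[0,0,0,0,0.052],[0,0,0,0,0.05],[0,0,0,0,0.05],[0,0,0,0,0.05]]]'
```

```text
clock: 19.4
ee_pos: [0.4878, -0.2433, 0.0224]
ee_rot: [0.985, 0.175, -0.001, -0.001]
wrist_force: [0.1, 0.3, -0.1]
finger_gap: 0.0744
gripper_force: 0.0
clock: 20.07
ee_pos: [0.4898, -0.244, 0.0251]
ee_rot: [0.985, 0.174, 0.001, 0.001]
wrist_force: [-0.7, 0.7, 5.0]
finger_gap: 0.0584
gripper_force: 64.7
```

```bash
python3 -m pendant '[[[0,0,-0.008,0,0.05],[0,0,-0.02,0,0.05],[0,0,-0.04,0,0.05],[0,0,-0.07,0,0.05],[0,0,-0.11,0,0.05],[0,0,-0.15,0,0.05],[0,0,-0.15,0,0.05]]]'
python3 - <<'E'
from h import *
go([.579,.385,.18],None)
c=cam("top")
for k in("dish_in","cracker","walnut_center"):
    for m in models.cut_out(c,k)[:1]:
        P=cloud(c,m); print(k,round(m["p"],2),np.round(m["uv"]),np.percentile(P,[1,50,99],axis=0).round(3).tolist())
        if k=="dish_in":
            r=P[P[:,2]>.03][:,:2]; (cx,cy),rad=cv2.minEnclosingCircle((r*1e3).astype(np.float32)); print(cx,cy,rad)
            f=P[P[:,2]<.012]; print("floor",len(f),f.mean(0),np.percentile(f,[2,98],axis=0))
E
```

```text
clock: 20.65
ee_pos: [0.4939, -0.2459, 0.1829]
ee_rot: [0.985, 0.174, 0.007, 0.005]
wrist_force: [1.3, -0.3, -0.1]
finger_gap: 0.0584
gripper_force: 64.4
shift mm [ 296.3 -563.5   -0.8] turn 0 | ydir now -70.0 pos [ 0.4939 -0.2459  0.1829] q7 -0.87 t 20.65 F [ 1.3 -0.3 -0.1] gap 0.0584
dish_in 0.91 [145. 238.] [[0.501, 0.305, 0.002], [0.581, 0.392, 0.019], [0.656, 0.462, 0.043]]
578.1100463867188 383.1219177246094 84.30831146240234
floor 887 [0.58087756 0.38515304 0.00707287] [[0.53786196 0.34148391 0.00095768]
 [0.6251612  0.42840144 0.01179226]]
cracker 0.59 [378. 294.] [[0.424, -0.281, 0.014], [0.466, -0.204, 0.043], [0.536, -0.13, 0.26]]
```

```bash
python3 -m pendant '[[[0.15,-0.28,0,0,0.05],[0.15,-0.28,0,0,0.05],[0.15,-0.28,0,0,0.05],[0.15,-0.28,0,0,0.05],[0.15,-0.28,0,0,0.05],[0.15,-0.28,0,0,0.05],[0.15,-0.28,0,0,0.05],[0.15,-0.28,0,0,0.05]]]'|head -2
python3 -m pendant '[[[0.14,-0.28,0,0,0.05],[0.14,-0.28,0,0,0.05],[0.14,-0.28,0,0,0.05],[0.14,-0.28,0,0,0.05],[0.14,-0.28,0,0,0.05],[0.14,-0.28,0,0,0.05],[0.14,-0.28,0,0,0.05],[0.14,-0.28,0,0,0.05]]]'
python3 - <<'E'
from h import *
go([.579,.384,.04],None)
E
```

```text
clock: 21.52
ee_pos: [0.5315, 0.0767, 0.1717]
clock: 22.18
ee_pos: [0.5653, 0.388, 0.1702]
ee_rot: [0.984, 0.177, -0.003, -0.001]
wrist_force: [-0.5, 0.5, -1.1]
finger_gap: 0.0589
gripper_force: 64.5
shift mm [ 12.1   9.  130.1] turn 0 | ydir now -69.6 pos [0.5653 0.388  0.1702] q7 -2.01 t 22.18 F [-0.5  0.5 -1.1] gap 0.0589
```

```bash
python3 -m pendant '[[[0.012,0.009,0.03,0,0.05],[0.012,0.009,0.06,0,0.05],[0.012,0.009,0.085,0,0.05],[0.012,0.009,0.105,0,0.05],[0.012,0.009,0.12,0,0.05],[0.012,0.009,0.13,0,0.05],[0.012,0.009,0.137,0,0.05],[0.012,0.009,0.14,0,0.05]]]'
python3 -m pendant '[[[0,0,0.003,0,0.05],[0,0,0.006,0,0.05],[0,0,0.009,0,0.05],[0,0,0.009,0,0.05]]]'
```

```text
clock: 22.85
ee_pos: [0.5822, 0.3767, 0.0313]
ee_rot: [0.985, 0.174, -0.002, 0.001]
wrist_force: [1.0, 0.5, -0.4]
finger_gap: 0.0592
gripper_force: 64.4
clock: 23.18
ee_pos: [0.5833, 0.3776, 0.0247]
ee_rot: [0.985, 0.174, 0.0, -0.0]
wrist_force: [-0.8, 0.1, -1.0]
finger_gap: 0.0586
gripper_force: 64.4
```

```bash
python3 -m pendant '[[[-0.0018,-0.0075,0,0,0.05],[-0.0018,-0.0075,0.002,0,0.05],[-0.0018,-0.0075,0.004,0,0.05],[-0.0018,-0.0075,0.005,0,0.05],[-0.0018,-0.0075,0.005,0,0.05]]]'
python3 -m pendant '[[[0,0,0.001,0,0.05],[0,0,0.002,0,0.05],[0,0,0.003,0,0.05],[0,0,0.003,0,0.05]]]'
```

```text
clock: 23.6
ee_pos: [0.5788, 0.3836, 0.0192]
ee_rot: [0.985, 0.174, -0.0, 0.0]
wrist_force: [-0.5, -0.4, -0.4]
finger_gap: 0.0587
gripper_force: 64.4
clock: 23.93
ee_pos: [0.5789, 0.3837, 0.0162]
ee_rot: [0.985, 0.174, -0.0, 0.0]
wrist_force: [0.1, -0.6, -0.4]
finger_gap: 0.0588
gripper_force: 64.4
```

```bash
python3 -m pendant '[[[0,0,0.001,0,0.05],[0,0,0.0015,0,0.05]]]'|tail -5
python3 -m pendant '[[[0,0,0.001,0,0.05],[0,0,0.0015,0,0.05]]]'|tail -5;
```

```text
ee_pos: [0.579, 0.3839, 0.015]
ee_rot: [0.985, 0.174, -0.0, 0.0]
wrist_force: [-1.1, -0.1, -0.5]
finger_gap: 0.0585
gripper_force: 64.4
ee_pos: [0.579, 0.3839, 0.0135]
ee_rot: [0.985, 0.174, -0.0, 0.0]
wrist_force: [0.3, 0.1, 0.0]
finger_gap: 0.0585
gripper_force: 64.4
```

```bash
python3 -m pendant '[[[0,0,0.001,0,0.05],[0,0,0.0015,0,0.05]]]'|tail -5
python3 -m pendant '[[[0,0,0.0005,0,0.05],[0,0,0.001,0,0.05]]]'|tail -5;
```

```text
ee_pos: [0.5791, 0.3839, 0.0132]
ee_rot: [0.985, 0.174, 0.0, 0.0]
wrist_force: [-1.7, -2.4, 6.3]
finger_gap: 0.0587
gripper_force: 65.2
ee_pos: [0.5791, 0.384, 0.0132]
ee_rot: [0.985, 0.174, 0.0, 0.0]
wrist_force: [-3.6, -2.9, 9.5]
finger_gap: 0.0589
gripper_force: 65.5
```

```bash
python3 -m pendant '[[[0,0,-0.0025,0,0.06],[0,0,-0.0025,0,0.063],[0,0,-0.003,0,0.066],[0,0,-0.003,0,0.068],[0,0,-0.003,0,0.068],[0,0,-0.003,0,0.068]]]'|tail -5
python3 -m pendant '[[[0,0,-0.01,0,0.07],[0,0,-0.025,0,0.072],[0,0,-0.05,0,0.075],[0,0,-0.09,0,0.075],[0,0,-0.13,0,0.075],[0,0,-0.16,0,0.075],[0,0,-0.18,0,0.075],[0,0,-0.18,0,0.075]]]'|tail -5
python3 - <<'E'
from h import *
for n in ("wrist","top","scene"):
    c=cam(n)
    for k in("walnut_center","dish_in","cracker","honey_jar","spoon","coffee_cup","salt"):
        for m in models.cut_out(c,k)[:1]:
            P=cloud(c,m); print(n,k,round(m["p"],2),np.round(m["uv"]),np.percentile(P,[2,50,98],axis=0).round(3).tolist()) if len(P) else 0
print(bot.get_obs()["clock"])
E
```

```text
ee_pos: [0.5789, 0.3838, 0.0137]
ee_rot: [0.985, 0.174, -0.0, 0.0]
wrist_force: [0.2, -0.2, -0.2]
finger_gap: 0.0679
gripper_force: 0.0
ee_pos: [0.5814, 0.3865, 0.2021]
ee_rot: [0.985, 0.174, 0.006, -0.003]
wrist_force: [0.7, 0.7, 0.5]
finger_gap: 0.0751
gripper_force: 0.0
wrist walnut_center 0.74 [324. 229.] [[0.561, 0.357, 0.031], [0.581, 0.383, 0.045], [0.596, 0.409, 0.051]]
wrist dish_in 0.7 [327. 204.] [[0.5, 0.305, 0.005], [0.579, 0.381, 0.022], [0.652, 0.457, 0.041]]
wrist honey_jar 0.82 [528.  98.] [[0.686, 0.262, 0.018], [0.716, 0.301, 0.103], [0.748, 0.324, 0.105]]
wrist spoon 0.4 [517. 456.] [[0.392, 0.079, 0.009], [0.394, 0.08, 0.012], [0.397, 0.082, 0.016]]
wrist coffee_cup 0.57 [619. 125.] [[0.718, 0.163, 0.002], [0.737, 0.19, 0.031], [0.773, 0.195, 0.059]]
top walnut_center 0.57 [147. 239.] [[0.559, 0.356, 0.005], [0.578, 0.38, 0.044], [0.599, 0.422, 0.053]]
top dish_in 0.94 [146. 246.] [[0.502, 0.308, 0.003], [0.576, 0.385, 0.021], [0.653, 0.46, 0.045]]
top cracker 0.91 [388. 270.] [[0.427, -0.319, 0.016], [0.489, -0.234, 0.043], [0.542, -0.136, 0.051]]
top honey_jar 
[... 300 characters left out ...]
0.45 [411. 164.] [[0.564, 0.351, 0.012], [0.585, 0.365, 0.042], [0.598, 0.411, 0.053]]
scene dish_in 0.89 [408. 155.] [[0.498, 0.301, 0.005], [0.568, 0.404, 0.027], [0.648, 0.458, 0.044]]
scene cracker 0.94 [237. 270.] [[0.432, -0.325, 0.019], [0.492, -0.253, 0.043], [0.543, -0.147, 0.052]]
scene honey_jar 0.68 [446. 187.] [[0.692, 0.25, 0.011], [0.73, 0.264, 0.075], [0.757, 0.311, 0.108]]
scene spoon 0.88 [303. 200.] [[0.381, -0.015, 0.003], [0.397, 0.07, 0.014], [0.427, 0.171, 0.022]]
scene coffee_cup 0.6 [440. 223.] [[0.705, 0.126, 0.002], [0.757, 0.146, 0.042], [0.814, 0.255, 0.064]]
scene salt 0.91 [431. 246.] [[0.761, 0.037, 0.002], [0.784, 0.047, 0.045], [0.801, 0.088, 0.079]]
26.9667
```

The nut is in the dish, the cracker is on the board, and the other things haven't moved.

```bash
python3 -c "
from workcell import bot
print(bot.sign_off())"
```

```text
the job is handed in; nothing more can be done
None
```

The walnut was cracked (peak about 13 N measured on the handles) and now lies in the white dish; the nutcracker is still on the board, the things I re-checked had not moved, and the job was handed in at about 27 s.

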